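# Blow out a steel beaker on the air station

### The arm

A 6-joint arm with a two-finger parallel gripper is mounted at the origin on a cart in front of the work surface, level with it; the furniture and walls round the work are solid. World frame = base frame: x ahead of the robot, y to its left, z up, the work surface at z = 0. Lengths are in m, angles in rad, forces in N, time in s.
With the tool pointing down it reaches from about 0.35 to 0.8 m from the base axis. Payload 7.3 kg.
Tool frame: the origin (TCP) lies between the finger pads; the fingertips stand 25 mm ahead of it and the grasp point (between the pads) lies 6 mm ahead of it (r.tip_extent is the distance from the TCP to the fingertips, in m); z points along the fingers, y is the line along which they close (so a half turn about z gives the same grasp; the last joint's range is limited). The gripper opens to 85 mm and grips with 20 to 120 N. Pads are 22 mm wide; open, the fingers measure 114 mm over their backs; the gripper's body (76 mm by 85 mm) begins 54 mm behind the grasp point. The pads swing forward as they close: fully open they stand 13 mm farther back than shut.
Start: joints at [-1.364, 0.342, 1.524, -0, 1.275, -0.146], TCP at [0.181, -0.493, 0.256] pointing down, gripper open.
Joint ranges: [-2.53, 2.53], [-0.77, 2.02], [0.04, 2.7], [-1, 4.14], [0.28, 2.66], [-3.11, 3.11]. Speed limits (rad/s): [2.57, 2.57, 3.14, 3.14, 3.14, 3.14].

### API

Orientations are given as a unit quaternion [x, y, z, w].
In Python, from workcell import r, command_gripper, optics gives the robot as it stands. The module is installed in compiled form; this text tells all that it offers. Calls block until the motion is done:
- r.reach(position, orientation): joint-space move of the TCP to a pose.
- r.move_straight(position, orientation=None, speed=0.15, max_force=None): straight line of the TCP; orientation=None keeps the orientation; speed is the mean speed in m/s. With max_force (N) it stops when the force on the tool has changed by that much, and returns True; else False.
- r.movej(angles): joint-space move.
- command_gripper(opening, force=None): finger opening in m; force is the grip in N (None keeps the last); returns when the fingers have stopped.
- r.hold(seconds).
- r.solve_ik(position, orientation): joint angles nearest the present ones, or None.
- r.read_state(): the state.
- optics.get_image(name): name is "scene" or "top"; returns (picture, depth): 420x560x3 uint8, red, green, blue; 420x560 float32, m along the optical axis (not along the pixel's ray), 0 where there is no reading.
- optics.camera_model(name): a dict with "K" (3x3 intrinsics, pixels), "R" (3x3) and "t" (3): a world point X has camera coordinates R X + t. Camera axes: x right, y down, z forward; pixel columns grow to the right and rows downward; lengths in m; the calibration is good to about 2 mm. A picture is of the moment at which its call begins. camera_model takes no time and is no camera call.
A pose or a line that the arm cannot do raises r.PlanningError and nothing moves.
- r.finish_job(): hands the job in; it is judged then, once.
The state is a dict: "time_s": time; "joint_positions": joint angles; "dq": joint speeds; "tau": joint torques, N m; "eef_pos": TCP position; "eef_rot": TCP orientation; "contact_force": force on the tool from outside, world axes, zero at the start; "torque": the same for the moment, N m; "grip_width": finger opening in m; "grip_force": force on a finger pad.
Only numpy, scipy, OpenCV 4.12 (cv2) and the standard library are available. Lean on these libraries where they do the work, as an engineer would, in place of code of your own. Each camera call takes 0.05 s, during which the arm holds its last target. There are 200 camera calls.

### The job

Blow the dust out of the small steel beaker: keep it mouth down, press its mouth squarely onto the sprung plate of the tilted air station, over the nozzle, until the plate is fully down, and hold it there for about two seconds without forcing it (a firm hand's push, well under 25 N). Then lift it off and set it down, still mouth down, wholly on the round cork mat. Do not drop it, and leave the dropper bottle, the wax tin and the sanding block where they are.

Things in the scene. Friction and masses are not known exactly. Their poses are not given: they have to be found in the camera images.
- beaker_center (a point): Small plain steel beaker 77 mm tall, 50 mm across the mouth, 48 mm at the closed end, about 90 g, standing mouth down. This point is its centre, half-way up (38.5 mm from the mouth and from the closed end); the z axis runs along the beaker from mouth to closed end, so it points up while the beaker stands mouth down.
- beaker_mouth (a point): Centre of the beaker's mouth (the plane of the rim), 38.5 mm from beaker_center; same axes: z points from the mouth to the closed end. The opening is at least 30 mm wide inside, all the way to 70 mm deep.
- station: Air station, fixed to the bench: grey base 150 x 124 x 14 mm with two cheeks up to 85 mm high that carry a tilted, locked aluminium head with a sprung plate on it. Origin at the centre of the base's underside; its front (-x) looks to the robot's right, partly towards the robot. A black lamp shade hangs 0.47 m above the bench behind it, at x 0.61 to 0.75, y -0.12 to 0.02 m: keep the arm clear of it.
- head (a point): Centre of the upper rim of the station's aluminium head, 84 mm across. z: the head's axis, outwards; it leans 25 to 35 degrees from vertical, to the station's front. A dark screwed collar stands out of the head by an unreported amount, different each time; on it sits the round black sprung plate, 64 mm across. The plate's face at rest is 21 to 35 mm beyond this point along z: find it by touch.
- valve (a joint): How far the sprung plate is pressed, m: 0 at rest, 0.012 fully down on its stop. It starts to give at about 2.5 N and needs about 7 N along the axis to be fully down; then it is rigid. It springs back. It moves along the axis of head. A brass nozzle, 9 mm thick, stands 8 mm out of the middle of the plate at rest, 20 mm when the plate is down.
- mat_top (a point): Centre of the upper face of the round cork mat, 94 mm across, 5 mm thick, fixed to the bench.
- dropper_center (a point): Bystander: amber dropper bottle, 33 mm wide, 102 mm tall, standing to the right of the station (a like bottle far off to the right does not matter); its centre half-way up.
- tin_center (a point): Bystander: flat round tin of wax, 69 mm wide, 26 mm tall; its centre half-way up.
- sander_center (a point): Bystander: sanding block 57 x 96 x 32 mm, lying flat; its centre half-way up.
- beaker: The beaker itself (for its motion and contacts): origin at the centre of its closed end, which is uppermost; z from the closed end to the mouth, so down.
Mind the look-alikes: they are no part of the job. Of the things shaped like the part that bears mat_top, the cork one is meant.

How it is judged:
By the outcome, as a careful person would: the job done as asked, in the order asked, and still so for the second after the job is handed in, with the robot touching nothing.
It also fails if it takes over 64 s, if anything falls off the work surface, if the arm or the gripper's body presses on something with over 40 N, if the wrist force passes 120 N, or if a joint passes its speed limit or range.

## Working session

There is one attempt and no reset: what is moved stays moved. The work goes in short steps, each a Python script; the robot and the scene stay as the last script left them, time stands still between calls to the robot, and variables do not carry over. Pictures are saved under pics/ and viewed, at most 10 in all, crops included, and the job is handed in when it is done.

```bash
mkdir -p pics; python3 - <<'E'
from workcell import r, optics
import cv2, numpy as np
for n in("scene","top"):
    im,d=optics.get_image(n); cv2.imwrite(f"pics/{n}0.png",im[:,:,::-1]); np.savez(f"{n}0.npz",im=im,d=d)
    c=optics.camera_model(n); print(n,c["K"].tolist(),np.round(c["R"],4).tolist(),c["t"], -c["R"].T@c["t"])
print(r.read_state())
E
```

```text
scene [[415.0714500798307, 0.0, 274.39884801182325], [0.0, 415.0714500798307, 210.93331470754265], [0.0, 0.0, 1.0]] [[0.899, -0.4375, -0.0198], [-0.2012, -0.3726, -0.9059], [0.3889, 0.8184, -0.423]] [-0.53111139  0.18102566  1.0398441 ] [ 0.10948221 -1.01589099  0.59338395]
top [[482.12591423953756, 0.0, 280.9689705458408], [0.0, 482.12591423953756, 209.78315230117664], [0.0, 0.0, 1.0]] [[0.008, -0.9999, 0.0095], [-0.9993, -0.0083, -0.0372], [0.0373, -0.0092, -0.9993]] [-0.09243193  0.54419432  1.55245967] [ 0.48661907 -0.07355654  1.5724546 ]
{'time_s': 0.1, 'joint_positions': array([-1.36396617e+00,  3.42711092e-01,  1.52492532e+00, -2.67888204e-05,
        1.27541358e+00, -1.46001812e-01]), 'dq': array([-0.00069929, -0.00142667, -0.00194643,  0.00027217,  0.0002303 ,
       -0.00064771]), 'tau': array([ 1.80642674e-03, -4.34449661e+01, -2.46490467e+01, -1.08880649e-04,
        4.66728903e-03, -1.35284903e-07]), 'eef_pos': array([ 0.18136222, -0.49232988,  0.25566397]), 'eef_rot': array([ 9.84478070e-01,  1.75506123e-01, -3.49639028e-05, -7.27939606e-04]), 'contact_force': array([-0.26487186,  0.75631805, -0.17020018]), 'torque': array([-5.47714675e-02, -4.94462398e-05,  3.05091354e-02]), 'grip_force': 0.0, 'grip_width': 0.08537608285780268}
```

View pics/scene0.png

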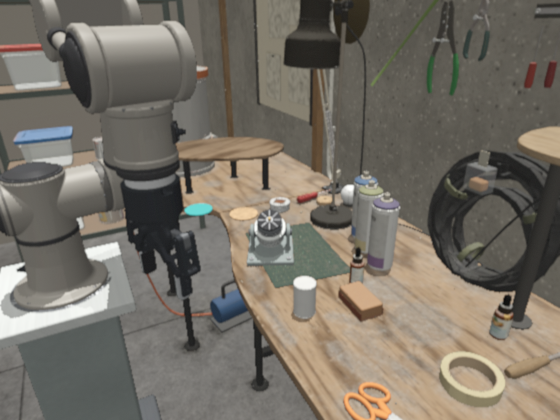

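View pics/top0.png

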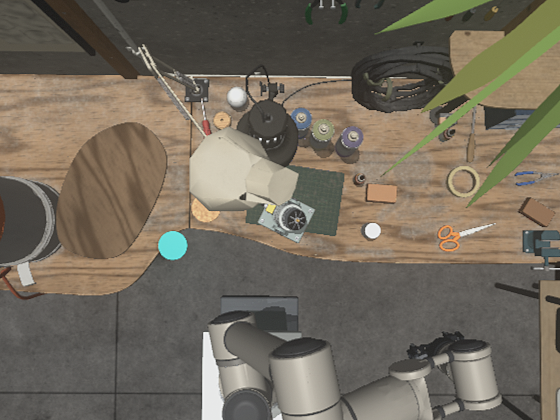

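The scene view shows the beaker at (304,298), the station at (270,240), a cork disc at (244,214), a teal disc at (198,210) and the tin at about (280,204). In the top view the beaker is at (372,231), the head at (293,219), cork at (205,212) and teal at (172,245). Next I'll back-project depth and view crops.

```bash
cat > h.py <<'E'
import numpy as np, cv2
from workcell import r, optics, command_gripper
def cloud(n,d):
    c=optics.camera_model(n); v,u=np.mgrid[:d.shape[0],:d.shape[1]]
    p=np.stack([u,v,np.ones_like(u)],-1)@np.linalg.inv(c["K"]).T*d[...,None]
    return (p-c["t"])@c["R"]
def plane_hit(n,uv,z):
    c=optics.camera_model(n); o=-c["R"].T@c["t"]; w=c["R"].T@np.linalg.inv(c["K"])@[uv[0],uv[1],1]
    return o+w*(z-o[2])/w[2]
def proj(n,X):
    c=optics.camera_model(n); p=c["K"]@(c["R"]@X+c["t"]); return p[:2]/p[2]
E
python3 - <<'E'
from h import *
S=np.load("scene0.npz");T=np.load("top0.npz")
a=cv2.resize(S["im"][170:330,185:395],None,fx=3.7,fy=3.7,interpolation=cv2.INTER_CUBIC)
b=cv2.resize(T["im"][100:260,160:400],None,fx=3.3,fy=3.3,interpolation=cv2.INTER_CUBIC)
cv2.imwrite("pics/sc1.png",a[:,:,::-1]);cv2.imwrite("pics/tc1.png",b[:,:,::-1])
for n,D,pts in(("scene",S,[(304,282),(304,298),(244,214),(198,210),(280,204),(325,199),(270,215),(270,230),(357,265),(358,297),(315,60)]),("top",T,[(372,231),(293,219),(205,212),(172,245),(222,120),(245,170),(280,185),(361,180),(381,193),(330,220),(268,120)])):
    P=cloud(n,D["d"])
    for u,v in pts: print(n,(u,v),np.round(P[v,u],3),D["im"][v,u])
E
```

```text
scene (304, 282) [ 0.481 -0.374  0.079] [246 245 240]
scene (304, 298) [ 0.47  -0.394  0.054] [136 136 132]
scene (244, 214) [0.549 0.143 0.008] [239 209 168]
scene (198, 210) [0.423 0.245 0.008] [111 218 214]
scene (280, 204) [0.67  0.119 0.028] [196 194 189]
scene (325, 199) [0.833 0.098 0.02 ] [205 178 143]
scene (270, 215) [ 0.519 -0.126  0.125] [135 135 134]
scene (270, 230) [ 0.503 -0.16   0.1  ] [59 60 61]
scene (357, 265) [ 0.637 -0.351  0.063] [168 138 122]
scene (358, 297) [ 0.589 -0.423  0.035] [208 173 139]
scene (315, 60) [ 0.653 -0.116  0.499] [39 37 34]
top (372, 231) [ 0.479 -0.371  0.075] [231 232 232]
top (293, 219) [ 0.513 -0.123  0.131] [78 77 76]
top (205, 212) [0.536 0.159 0.004] [212 170 126]
top (172, 245) [0.428 0.263 0.008] [108 223 220]
top (222, 120) [0.836 0.107 0.012] [161 136 103]
top (245, 170) [ 0.564 -0.031  0.923] [212 206 187]
top (280, 185) [ 0.543 -0.078  0.939] [186 179 159]
top (361, 180) [ 0.637 -0.336  0.078] [176 175 164]
top (381, 193) [ 0.601 -0.408  0.034] [194 150 115]
top (330, 220) [ 0.513 -0.248  0.003] [76 85 74]
top (268, 120) [ 0.685 -0.056  0.69 ] [79 76 73]
```

View pics/sc1.png

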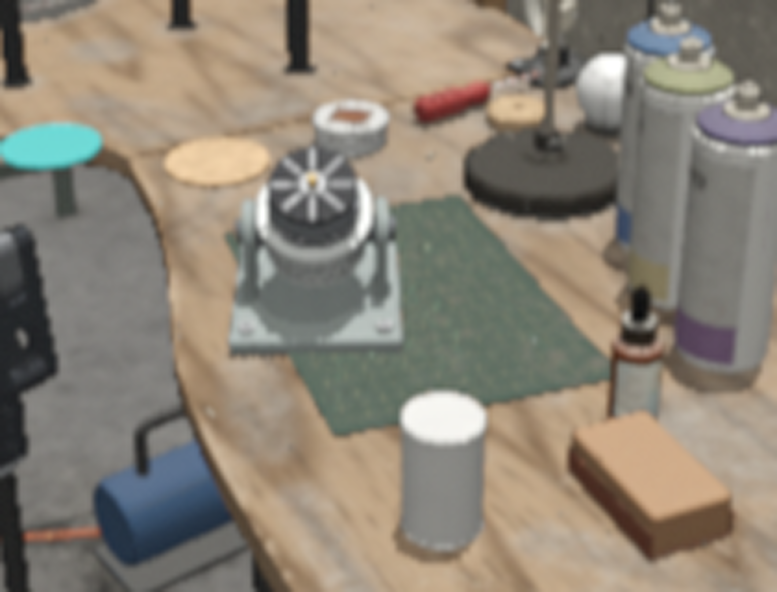

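View pics/tc1.png

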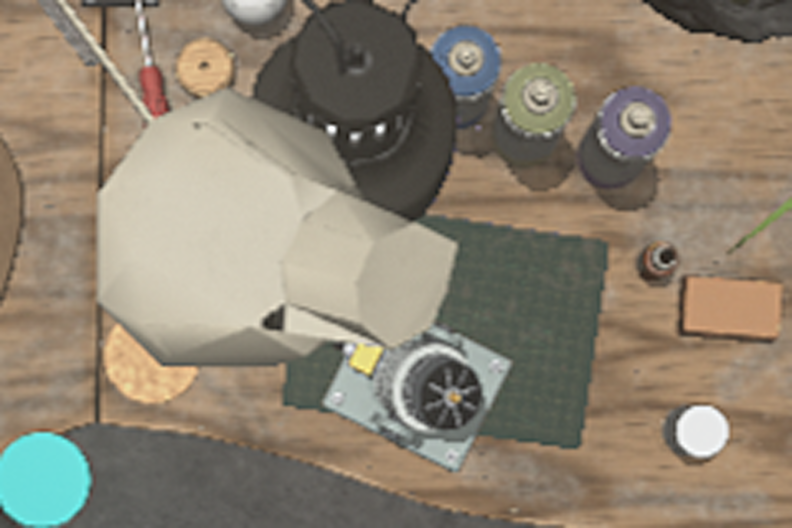

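Candidates:
- **Beaker:** the plain white/steel cylinder at scene (304,298) / top (372,231). It is the only one; the spray cans at (380,235) and the white ball are not it.
- **Mat:** cork-coloured disc at scene (244,214). The teal disc at (198,210) is off the bench, the small cork ring at (325,199) is too small, and the tin is at (280,204). The crop confirms the cork disc.

Next I'll measure precisely.

```bash
python3 - <<'E'
from h import *
D={n:np.load(f"{n}0.npz") for n in("scene","top")}
def ell(n,mask,z,lab):
    cs,_=cv2.findContours(mask.astype(np.uint8),cv2.RETR_EXTERNAL,cv2.CHAIN_APPROX_NONE); c=max(cs,key=cv2.contourArea)
    w=np.array([plane_hit(n,p[0],z)[:2] for p in c],np.float32); (cx,cy),rad=cv2.minEnclosingCircle(w)
    A=np.c_[2*w,np.ones(len(w))]; s=np.linalg.lstsq(A,(w**2).sum(1),rcond=None)[0]
    print(lab,n,"fit",s[:2].round(4),"d",round(2*np.sqrt(s[2]+s[0]**2+s[1]**2),4),"enc",round(cx,4),round(cy,4),round(2*rad,4))
for n in D:
    im,d=D[n]["im"].astype(int),D[n]["d"]; P=cloud(n,d); x,y,z=P[...,0],P[...,1],P[...,2]
    near=lambda cx,cy,rr:np.hypot(x-cx,y-cy)<rr
    m=near(.48,-.372,.045)&(im.min(-1)>190)&(z>.05); ell(n,m,.077,"beaker top")
    sat=im[...,0]-im[...,2]
    m=near(.54,.15,.07)&(sat>55)&(im[...,0]>195)&(z<.03); ell(n,m,.005,"mat")
    # plate
    m=near(.515,-.125,.05)&(z>.09)&(im.max(-1)<110)
    cs,l,st,ce=cv2.connectedComponentsWithStats(m.astype(np.uint8)); k=1+np.argmax(st[1:,4]); m=l==k
    Q=P[m]
    for _ in range(6):
        c=Q.mean(0); nn=np.linalg.svd(Q-c)[2][2]; nn*=np.sign(nn[2]); e=(Q-c)@nn; Q=Q[abs(e-np.median(e))<max(2*np.median(abs(e)),.002)]
    print(n,"plate",len(Q),c.round(4),nn.round(3),"tilt",np.degrees(np.arccos(nn[2])).round(1),"az",np.degrees(np.arctan2(nn[1],nn[0])).round(1),"rms",e.std().round(4),ce[k].round(1),st[k])
    m=near(.515,-.125,.05)&(z>.09)&(sat>60); v,u=np.nonzero(m); print(n,"nozzle px",u.mean(),v.mean(),len(u),P[m].mean(0).round(3))
    m=near(.53,-.12,.13)&(abs(z-.014)<.008)&(im.min(-1)>120)&(im.max(-1)-im.min(-1)<35)
    m=cv2.morphologyEx(m.astype(np.uint8),cv2.MORPH_OPEN,np.ones((2,2)))
    v,u=np.nonzero(m); w=np.array([plane_hit(n,p,.014)[:2] for p in zip(u,v)],np.float32)
    print(n,"base rect m",cv2.minAreaRect(w*1000),len(u))
    for lab,cx,cy in(("tin",.67,.12),("drop",.637,-.34),("sander",.595,-.41)):
        q=P[near(cx,cy,.06)&(z>.015)]; print(n,lab,q.min(0).round(3),q.max(0).round(3))
E
```

```text
beaker top scene fit [ 0.4827 -0.373 ] d 0.0471 enc 0.4828 -0.373 0.0504
mat scene fit [0.5524 0.1591] d 0.0929 enc 0.5511 0.1603 0.1009
scene plate 89 [ 0.5068 -0.1476  0.1021] [-0.409 -0.912  0.016] tilt 89.1 az -114.1 rms 0.0034 [269. 227.] [258 221  23  12 171]
scene nozzle px 269.0 218.5 2 [ 0.509 -0.142  0.124]
scene base rect m ((525.6719970703125, -115.16315460205078), (149.080322265625, 122.98115539550781), 63.58745193481445) 437
scene tin [0.644 0.101 0.015] [0.711 0.173 0.033]
scene drop [ 0.585 -0.399  0.015] [ 0.658 -0.325  0.105]
scene sander [ 0.569 -0.463  0.015] [ 0.633 -0.364  0.036]
beaker top top fit [ 0.4819 -0.371 ] d 0.0443 enc 0.4821 -0.3712 0.0469
mat top fit [0.5428 0.162 ] d 0.0737 enc 0.551 0.1565 0.094
top plate 139 [ 0.5119 -0.132   0.1186] [-0.213 -0.424  0.88 ] tilt 28.3 az -116.7 rms 0.0012 [293.5 218.5] [282 208  24  22 327]
top nozzle px 297.42857142857144 220.14285714285714 7 [ 0.51  -0.137  0.123]
top base rect m ((523.6032104492188, -107.06011962890625), (147.5899658203125, 121.51136779785156), 63.91459655761719) 430
top tin [0.654 0.061 0.668] [0.729 0.128 0.77 ]
top drop [ 0.581 -0.4    0.016] [ 0.697 -0.289  0.776]
top sander [ 0.573 -0.46   0.015] [ 0.634 -0.359  0.04 ]
```

```bash
python3 - <<'E'
from h import *
D={n:np.load(f"{n}0.npz") for n in("scene","top")}
az=np.radians(-116.3); f=np.array([np.cos(az),np.sin(az),0]); l=np.array([-f[1],f[0],0]); o=np.array([.5245,-.111,0])
# nozzle triangulation
A=[];b=[]
for n,uv in(("scene",(269,218.5)),("top",(297.4,220.1))):
    c=optics.camera_model(n); C=-c["R"].T@c["t"]; w=c["R"].T@np.linalg.inv(c["K"])@[*uv,1]; w/=np.linalg.norm(w); M=np.eye(3)-np.outer(w,w); A.append(M);b.append(M@C)
X=np.linalg.lstsq(np.vstack(A),np.hstack(b),rcond=None); print("tip",X[0].round(4),"res",X[1]); t=X[0]-o; print("tip f,l,z",(t@f).round(4),(t@l).round(4),t[2].round(4))
for n in D:
    P=cloud(n,D[n]["d"]); q=P-o; F,L,Z=q@f,q@l,P[...,2]
    m=(abs(L)<.045)&(abs(F)<.09)&(Z>.05)&(Z<.16)
    # slices
    for lo in np.arange(-.06,.07,.006):
        k=m&(abs(L)<.012)&(F>=lo)&(F<lo+.006)
        if k.sum()>2: print(n,round(lo+.003,3),k.sum(),np.sort(Z[k]).round(3)[[0,k.sum()//2,-1]],D[n]["im"][k].mean(0).round())
    for tilt in(30,):
        a=np.radians(tilt);nn=f*np.sin(a)+np.array([0,0,1])*np.cos(a)
        h=q@nn; s=F*np.cos(a)-Z*np.sin(a)
        hist=np.histogram(h[m],np.arange(.05,.16,.003)); print(n,[(round(x,3),int(c)) for x,c in zip(hist[1],hist[0]) if c])
E
```

```text
tip [ 0.5106 -0.1369  0.1211] res [6.05214727e-07]
tip f,l,z 0.0294 -0.0009 0.1211
scene 0.003 10 [0.131 0.135 0.137] [127. 124. 120.]
scene 0.009 21 [0.125 0.133 0.136] [112. 112. 113.]
scene 0.015 19 [0.124 0.129 0.132] [109. 110. 111.]
scene 0.021 16 [0.122 0.126 0.129] [157. 156. 154.]
scene 0.027 25 [0.051 0.12  0.127] [164. 164. 162.]
scene 0.033 38 [0.052 0.117 0.128] [158. 155. 146.]
scene 0.039 64 [0.062 0.09  0.126] [117. 118. 117.]
scene 0.045 80 [0.065 0.088 0.115] [104. 106. 106.]
scene 0.051 23 [0.086 0.105 0.11 ] [94. 95. 96.]
scene 0.057 11 [0.101 0.104 0.107] [87. 88. 89.]
scene [(np.float64(0.05), 4), (np.float64(0.053), 13), (np.float64(0.056), 19), (np.float64(0.059), 14), (np.float64(0.062), 19), (np.float64(0.065), 16), (np.float64(0.068), 3), (np.float64(0.071), 5), (np.float64(0.074), 20), (np.float64(0.077), 26), (np.float64(0.08), 77), (np.float64(0.083), 76), (np.float64(0.086), 25), (np.float64(0.089), 15), (np.float64(0.092), 13), (np.float64(0.095), 27), (np.float64(0.098), 54), (np.float64(0.101), 35), (np.float64(0.104), 4), (np.float64(0.11), 3), (np.
[... 949 characters left out ...]
[0.101 0.108 0.11 ] [67. 65. 64.]
top 0.051 7 [0.099 0.106 0.108] [68. 66. 65.]
top [(np.float64(0.05), 13), (np.float64(0.053), 13), (np.float64(0.056), 21), (np.float64(0.059), 15), (np.float64(0.062), 14), (np.float64(0.065), 6), (np.float64(0.068), 6), (np.float64(0.071), 6), (np.float64(0.074), 22), (np.float64(0.077), 37), (np.float64(0.08), 50), (np.float64(0.083), 32), (np.float64(0.086), 18), (np.float64(0.089), 8), (np.float64(0.092), 24), (np.float64(0.095), 22), (np.float64(0.098), 42), (np.float64(0.101), 18), (np.float64(0.107), 3), (np.float64(0.11), 51), (np.float64(0.113), 124), (np.float64(0.116), 84), (np.float64(0.119), 30), (np.float64(0.122), 7), (np.float64(0.125), 1)]
```

```bash
cat >> h.py <<'E'
from scipy.spatial.transform import Rotation as Ro
def quat(zdir,yaw):
    """tool z along zdir; closing axis (tool y) at yaw about it, from the horizontal world direction yaw when zdir is down"""
    z=np.array(zdir,float); z/=np.linalg.norm(z); y=np.array([np.cos(yaw),np.sin(yaw),0]); y-=z*(y@z); y/=np.linalg.norm(y)
    return Ro.from_matrix(np.c_[np.cross(y,z),y,z]).as_quat()
E
python3 - <<'E'
from h import *
az=np.radians(-116.3); f=np.array([np.cos(az),np.sin(az),0]); l=np.array([-f[1],f[0],0]); o=np.array([.5245,-.111,0]); U=np.array([0,0,1])
Q0=[]
for n in("scene","top"):
    D=np.load(f"{n}0.npz");P=cloud(n,D["d"]); q=P-o; F,L,Z=q@f,q@l,P[...,2]; a=np.radians(30); h=q@(f*np.sin(a)+U*np.cos(a)); s=F*np.cos(a)-Z*np.sin(a)
    m=(h>.108)&(h<.122)&(abs(L)<.04)&(abs(F)<.08)
    Q=P[m]
    for _ in range(5):
        c=Q.mean(0); nn=np.linalg.svd(Q-c)[2][2]; nn*=np.sign(nn[2]); e=(Q-c)@nn; Q=Q[abs(e)<.003]
    e1=l; e2=np.cross(nn,l); ext=[np.percentile((Q-c)@x,[0.5,99.5]).round(4) for x in(e1,e2)]
    mid=c+sum(x*p.mean() for x,p in zip((e1,e2),ext))
    print(n,len(Q),"c",c.round(4),"mid",mid.round(4),"n",nn.round(3),"tilt",np.degrees(np.arccos(nn[2])).round(1),"az",np.degrees(np.arctan2(nn[1],nn[0])).round(1),ext,"lat",((mid-o)@l).round(4))
n=f*np.sin(np.radians(30))+U*np.cos(np.radians(30)); pc=np.array([.510,-.137,.117])
for yaw in np.radians(np.arange(-180,180,30)):
    out=[]
    for p,z in(((.4825,-.372,.055),-U),(pc+n*.055,-n),(pc+n*.12,-n),((.552,.16,.06),-U)):
        q=r.solve_ik(p,quat(z,yaw)); out.append(None if q is None else np.round(q,2).tolist())
    print(np.degrees(yaw).round(),out)
E
```

```text
scene 363 c [ 0.5113 -0.1382  0.119 ] mid [ 0.5122 -0.1372  0.1198] n [-0.237 -0.479  0.846] tilt 32.3 az -116.3 [array([-0.0298,  0.0304]), array([-0.0295,  0.0326])] lat 0.0005
top 215 c [ 0.5128 -0.1322  0.119 ] mid [ 0.5131 -0.1313  0.1196] n [-0.234 -0.457  0.858] tilt 30.9 az -117.1 [array([-0.0304,  0.0302]), array([-0.029 ,  0.0314])] lat -0.0012
-180.0 [[-0.78, 0.71, 1.51, -0.0, 0.93, 2.36], [-0.74, 0.48, 1.71, 0.55, 1.17, 2.19], [-0.8, 0.42, 1.63, 0.51, 1.32, 2.21], [0.15, 0.65, 1.61, -0.0, 0.88, -2.99]]
-150.0 [[-0.78, 0.71, 1.51, -0.0, 0.93, 1.84], [-0.74, 0.48, 1.71, 0.55, 1.17, 1.68], [-0.8, 0.42, 1.63, 0.51, 1.32, 1.7], [0.15, 0.65, 1.61, -0.0, 0.88, 2.77]]
-120.0 [[-0.78, 0.71, 1.51, -0.0, 0.93, 1.31], [-0.74, 0.48, 1.71, 0.55, 1.17, 1.09], [-0.8, 0.42, 1.63, 0.51, 1.32, 1.12], [0.15, 0.65, 1.61, -0.0, 0.88, 2.24]]
-90.0 [[-0.78, 0.71, 1.51, -0.0, 0.93, 0.79], [-0.74, 0.48, 1.71, 0.55, 1.17, 0.5], [-0.8, 0.42, 1.63, 0.51, 1.32, 0.53], [0.15, 0.65, 1.61, -0.0, 0.88, 1.72]]
-60.0 [[-0.78, 0.71, 1.51, -0.0, 0.93, 0.26], [-0.74, 0.48, 1.71, 0.55, 1.17, -0.03], [-0.8, 0.42
[... 438 characters left out ...]
74, 0.48, 1.71, 0.55, 1.17, -1.47], [-0.8, 0.42, 1.63, 0.51, 1.32, -1.44], [0.15, 0.65, 1.61, -0.0, 0.88, -0.37]]
60.0 [[-0.78, 0.71, 1.51, -0.0, 0.93, -1.83], [-0.74, 0.48, 1.71, 0.55, 1.17, -2.05], [-0.8, 0.42, 1.63, 0.51, 1.32, -2.02], [0.15, 0.65, 1.61, -0.0, 0.88, -0.9]]
90.0 [[-0.78, 0.71, 1.51, -0.0, 0.93, -2.35], [-0.74, 0.48, 1.71, 0.55, 1.17, -2.64], [-0.8, 0.42, 1.63, 0.51, 1.32, -2.61], [0.15, 0.65, 1.61, -0.0, 0.88, -1.42]]
120.0 [[-0.78, 0.71, 1.51, -0.0, 0.93, -2.88], None, None, [0.15, 0.65, 1.61, -0.0, 0.88, -1.95]]
150.0 [[-0.78, 0.71, 1.51, -0.0, 0.93, 2.88], [-0.74, 0.48, 1.71, 0.55, 1.17, 2.65], [-0.8, 0.42, 1.63, 0.51, 1.32, 2.67], [0.15, 0.65, 1.61, -0.0, 0.88, -2.47]]
```

```bash
cat >> h.py <<'E'
U=np.array([0,0,1.]); YAW=np.radians(-26.4)
T_,A_=np.radians(31.4),np.radians(-116.5)
N=np.array([np.cos(A_)*np.sin(T_),np.sin(A_)*np.sin(T_),np.cos(T_)])
PC=np.array([.5127,-.1338,.119]); H=.055
def st(lab=""):
    s=r.read_state(); print(lab,"t",round(s["time_s"],2),"p",s["eef_pos"].round(4),"F",s["contact_force"].round(2),"Fn",(s["contact_force"]@N).round(2),"w",round(s["grip_width"],4),"g",round(s["grip_force"],1)); return s
def snap(n,name,box=None,k=1):
    im,d=optics.get_image(n); np.savez(name+".npz",im=im,d=d); b=im if box is None else im[box[1]:box[3],box[0]:box[2]]
    cv2.imwrite(f"pics/{name}.png",cv2.resize(b,None,fx=k,fy=k,interpolation=cv2.INTER_CUBIC)[:,:,::-1]); return im,d
E
python3 - <<'E'
from h import *
B=np.array([.4823,-.372,0]); q=quat(-U,YAW)
r.reach(B+U*.16,q); st("above")
r.move_straight(B+U*H,speed=.15,max_force=8); st("down")
command_gripper(.02,50); st("grip")
r.move_straight(B+U*.2,speed=.15); st("lift")
qp=quat(-N,YAW)
r.reach(PC+N*(H+.05)+[0,0,.03],qp); st("pre")
snap("scene","pre",(190,120,390,280),3.9)
E
```

```text
above t 1.38 p [ 0.4816 -0.373   0.1605] F [-1.1  -0.13 -0.35] Fn 0.01 w 0.0854 g 0.0
down t 2.23 p [ 0.4826 -0.3728  0.056 ] F [-0.03  0.11  0.11] Fn 0.05 w 0.0853 g 0.0
grip t 2.66 p [ 0.4829 -0.3724  0.056 ] F [ 0.91 -0.05  6.01] Fn 4.94 w 0.0478 g 51.0
lift t 3.77 p [ 0.4818 -0.3716  0.1988] F [ 0.04 -0.29 -1.57] Fn -1.22 w 0.0478 g 51.5
pre t 4.58 p [ 0.4883 -0.1835  0.2381] F [-0.23  0.79 -1.03] Fn -1.2 w 0.0478 g 51.5
```

View pics/pre.png

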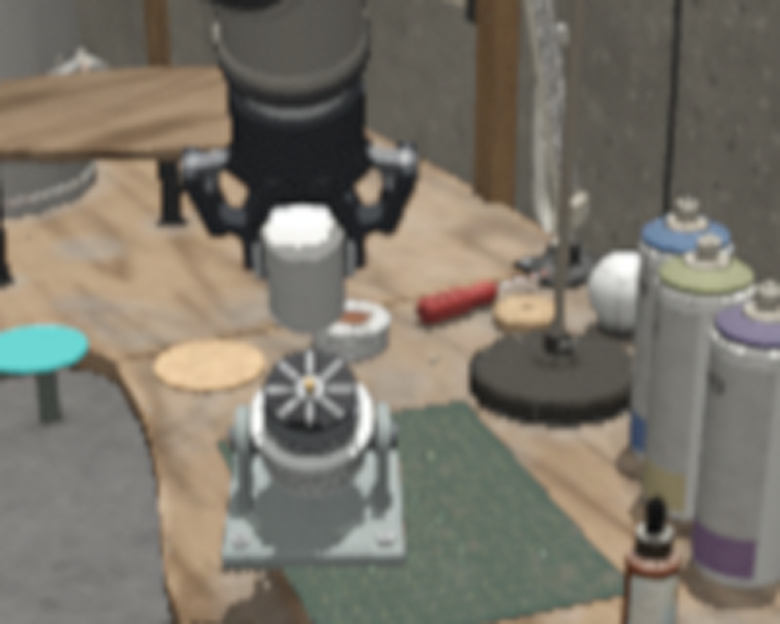

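The crop shows the beaker held square, its centre at about crop (305,265), above the nozzle at crop (311,384) = scene (269.7,218.5). I'll check the alignment numerically, in both views.

```bash
python3 - <<'E'
from h import *
s=st(); R=Ro.from_quat(s["eef_rot"]).as_matrix(); p=s["eef_pos"]; z=-R[:,2]; print("axis err deg",np.degrees(np.arccos(z@N)).round(2))
end=p+z*(.077-.056); mouth=p-z*.056
im,d=optics.get_image("top"); np.savez("pretop.npz",im=im,d=d)
for n,D in(("scene",np.load("pre.npz")),("top",dict(im=im,d=d))):
    print(n,"exp end",proj(n,end).round(1),"exp mouth",proj(n,mouth).round(1),"exp nozzle tip",proj(n,PC+N*.008).round(1), "exp plate c",proj(n,PC).round(1))
    P=cloud(n,D["d"]); m=(np.linalg.norm(P-end,axis=-1)<.035)&(D["im"].min(-1)>190); v,u=np.nonzero(m); print("meas end",u.mean(),v.mean(),len(u),P[m].mean(0).round(4) if len(u) else "", end.round(4))
    I=D["im"].astype(int); m=(np.linalg.norm(P-PC,axis=-1)<.02)&(I[...,0]-I[...,2]>45); v,u=np.nonzero(m); print("meas nozzle",u.mean(),v.mean(),len(u))
    # beaker silhouette: columns of grey at mid-body
    if n=="scene":
        for row in(188,192,196,200): print(row,[int(x) for x in I[row,250:286].mean(-1)])
E
```

```text
t 4.63 p [ 0.4884 -0.1836  0.2381] F [-0.53 -0.5  -1.27] Fn -0.73 w 0.0482 g 51.5
axis err deg 0.1
scene exp end [267.1 178. ] exp mouth [268.3 197.4] exp nozzle tip [268.9 216.9] exp plate c [269.  218.6]
meas end 266.29931972789115 177.6734693877551 147 [ 0.4815 -0.1934  0.2574] [ 0.4836 -0.1934  0.2561]
meas nozzle 268.75 218.0 4
188 [138, 127, 95, 59, 65, 92, 96, 79, 92, 105, 108, 109, 111, 112, 114, 115, 114, 113, 114, 115, 115, 115, 113, 111, 111, 109, 106, 96, 82, 99, 98, 80, 78, 108, 140, 150]
192 [153, 151, 148, 145, 141, 133, 126, 119, 109, 105, 107, 109, 112, 113, 114, 114, 115, 115, 116, 116, 115, 114, 114, 112, 110, 109, 107, 107, 125, 150, 157, 156, 156, 154, 149, 144]
196 [161, 161, 160, 160, 160, 159, 161, 157, 142, 114, 106, 108, 109, 111, 112, 114, 113, 113, 114, 115, 114, 114, 113, 112, 110, 109, 106, 107, 131, 163, 167, 162, 162, 165, 164, 162]
200 [149, 152, 155, 157, 159, 162, 161, 160, 153, 132, 114, 108, 110, 112, 113, 114, 114, 114, 114, 114, 115, 114, 113, 112, 111, 108, 107, 110, 122, 130, 130, 131, 135, 147, 163, 191]
top exp end [320.2 229.2] exp mouth [305.7 222.8] exp nozzle tip [297.7 219.8] exp plate c [296.4 219.3]
meas end 317.37373737373736 227.86868686868686 99 [ 0.4872 -0.1852  0.26  ] [ 0.4836 -0.1934  0.2561]
meas nozzle 297.1666666666667 220.16666666666666 6
```

```bash
python3 - <<'E'
from h import *
h=lambda s:round(float((s["eef_pos"]-PC)@N)-.056,4)
r.move_straight(PC+N*(H+.020),quat(-N,YAW),speed=.1); r.hold(.2); s=st("near"); print(h(s)); F0=s["contact_force"]@N
print(r.move_straight(PC+N*(H-.012),speed=.012,max_force=3.5)); s=st("contact"); print(h(s)); h1=h(s)
print(r.move_straight(PC+N*(H+h1-.022),speed=.01,max_force=8)); s=st("pressed"); print(h(s), "travel",h1-h(s),"Fn",s["contact_force"]@N-F0)
r.hold(.2); s=st("settled"); print(h(s),"torque",s["torque"].round(2))
snap("scene","press",(190,120,390,280),3.9)
E
```

```text
near t 5.61 p [ 0.4955 -0.1691  0.1836] F [-0.67 -0.73 -0.98] Fn -0.34 w 0.0478 g 51.5
0.0196
True
contact t 7.36 p [ 0.5006 -0.1581  0.1633] F [-0.87 -1.93  2.98] Fn 3.64 w 0.048 g 51.9
-0.004
True
pressed t 8.43 p [ 0.5024 -0.1546  0.1566] F [-2.69 -2.51  5.79] Fn 6.74 w 0.0481 g 52.2
-0.0118 travel 0.0078 Fn 7.080475515180834
settled t 8.62 p [ 0.5024 -0.1546  0.1566] F [-2.5  -1.73  6.41] Fn 6.85 w 0.0478 g 52.2
-0.0118 torque [0.11 0.18 0.1 ]
```

View pics/press.png

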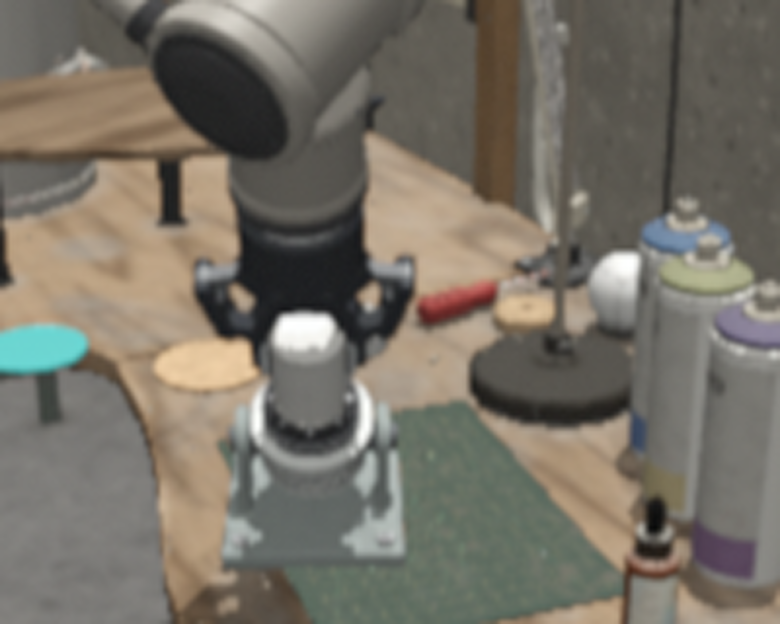

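The beaker sits centred on the plate (mouth at crop (311,430)). Force is about 7 N after about 10 mm of travel, so it's nearly down. I'll press on to the stop and then hold.

```bash
python3 - <<'E'
from h import *
h=lambda s:round(float((s["eef_pos"]-PC)@N)-.056,4)
h0=-.0118
for k in range(1,8):
    r.move_straight(PC+N*(H+h0-.001*k),speed=.01,max_force=9); r.hold(.1)
    fs=[r.read_state()]
    for _ in range(3): r.hold(.04); fs.append(r.read_state())
    F=np.mean([s["contact_force"] for s in fs],0)@N; print(k,h(fs[-1]),F.round(2),round(fs[-1]["time_s"],2))
    if F>12: break
E
```

```text
1 -0.0118 7.12 9.11
2 -0.0118 6.44 9.56
3 -0.0118 6.52 10.03
4 -0.0118 6.6 10.51
5 -0.0118 6.04 11.01
6 -0.0118 6.47 11.53
7 -0.0118 6.38 12.06
```

```bash
python3 - <<'E'
from h import *
h=lambda s:round(float((s["eef_pos"]-PC)@N)-.056,4)
s=r.read_state(); p0=s["eef_pos"]
for k in range(1,9):
    r.move_straight(p0-N*.0004*k,speed=.01)
    fs=[]
    for _ in range(3): r.hold(.03); fs.append(r.read_state())
    F=np.mean([s["contact_force"] for s in fs],0)@N; print(k,h(fs[-1]),F.round(2),round(fs[-1]["time_s"],2))
    if F>10.5: break
E
```

```text
1 -0.0119 8.4 12.41
2 -0.012 11.27 12.76
```

Force rises about 3 N per 0.4 mm commanded with almost no motion, so the plate is on its stop at about 12 N. Now hold, lift off and move to the mat.

```bash
python3 - <<'E'
from h import *
st("hold0"); r.hold(1.0); st("mid"); r.hold(1.1); st("hold1")
p=r.read_state()["eef_pos"]
r.move_straight(p+N*.075,quat(-N,YAW),speed=.08); st("off")
q=quat(-U,np.radians(-10))
r.move_straight(np.array([.44,-.16,.25]),quat(-U,YAW),speed=.15); st("via1")
r.reach([.43,.08,.22],q); st("via2")
r.move_straight(np.array([.552,.160,.12]),q,speed=.15); st("over mat")
snap("scene","mat",(190,120,390,280),3.9)
E
```

```text
hold0 t 12.76 p [ 0.5021 -0.1544  0.1565] F [-3.46 -3.83 10.92] Fn 11.91 w 0.0476 g 52.7
mid t 13.76 p [ 0.5022 -0.1544  0.1565] F [-3.48 -3.82 10.39] Fn 11.46 w 0.0481 g 52.7
hold1 t 14.86 p [ 0.5022 -0.1544  0.1565] F [-2.83 -3.54 10.35] Fn 11.15 w 0.048 g 52.7
off t 15.95 p [ 0.4845 -0.1889  0.22  ] F [ 1.1   1.43 -0.78] Fn -1.59 w 0.0479 g 51.5
via1 t 16.65 p [ 0.4402 -0.1595  0.2496] F [ 0.77 -0.83 -1.2 ] Fn -0.81 w 0.0476 g 51.5
via2 t 17.61 p [0.4306 0.0789 0.2199] F [-0.83 -0.74 -1.59] Fn -0.81 w 0.0481 g 51.5
over mat t 18.93 p [0.5519 0.1597 0.1205] F [-0.78 -0.54 -0.17] Fn 0.29 w 0.0479 g 51.5
```

View pics/mat.png

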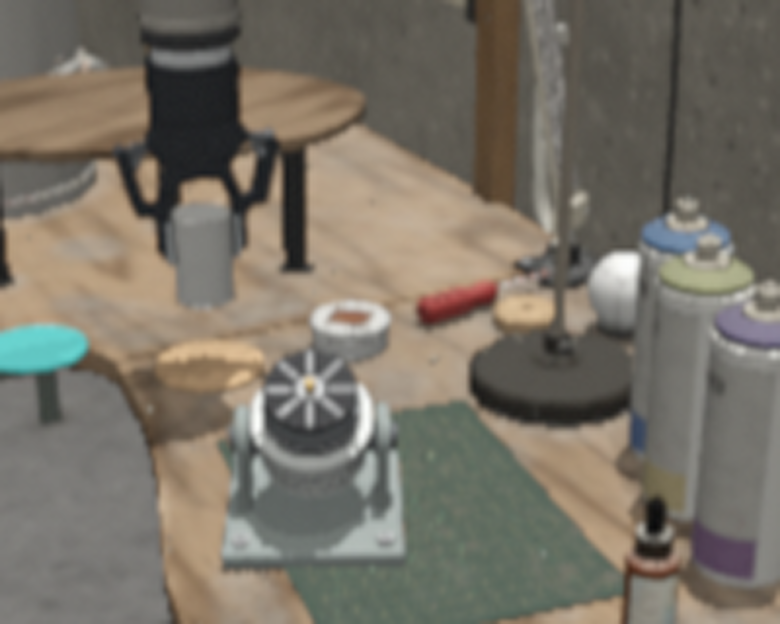

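The beaker hangs upright over the mat: mouth at crop (207,298), mat centre at crop (211,365). I'll lower it to touch, release, withdraw and check.

```bash
python3 - <<'E'
from h import *
P=np.array([.552,.160,0])
r.move_straight(P+U*.068,speed=.12); r.hold(.15); st("near")
print(r.move_straight(P+U*.052,speed=.015,max_force=3.5)); r.hold(.1); s=st("touch")
command_gripper(.062); r.hold(.1); command_gripper(.085); st("open")
r.move_straight(P+U*.2,speed=.15); st("up")
r.reach([.40,.02,.25],quat(-U,np.radians(-10))); st("away")
im,d=snap("scene","end",(190,120,390,280),3.9)
P=cloud("scene",d); m=(np.hypot(P[...,0]-.552,P[...,1]-.16)<.04)&(P[...,2]>.073); print("top face",P[m].mean(0).round(4),P[m].std(0).round(4),m.sum())
E
```

```text
near t 19.72 p [0.5527 0.1601 0.069 ] F [ 0.25  0.37 -0.03] Fn -0.26 w 0.048 g 51.5
True
touch t 20.42 p [0.5521 0.16   0.0611] F [-0.51 -0.76  5.81] Fn 5.43 w 0.0481 g 52.2
open t 21.17 p [0.5515 0.16   0.0603] F [-0.17  0.04 -0.12] Fn -0.08 w 0.0853 g 0.0
up t 22.25 p [0.5515 0.1599 0.1991] F [-0.3  -0.09 -0.39] Fn -0.22 w 0.0853 g 0.0
away t 23.11 p [0.4009 0.0202 0.2499] F [-0.02  0.42 -0.34] Fn -0.49 w 0.085 g 0.0
top face [0.5493 0.1504 0.0822] [0.0129 0.0139 0.0039] 117
```

View pics/end.png

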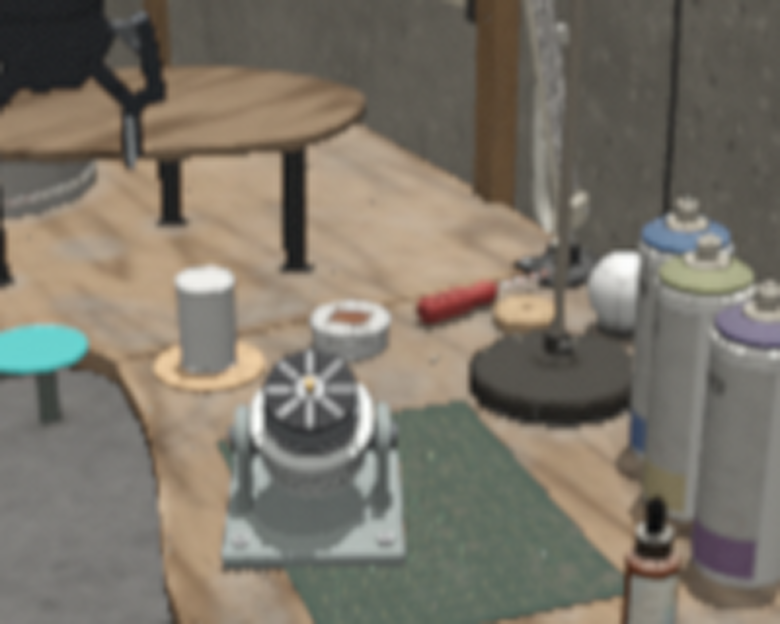

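The beaker stands mouth down at crop (207,320), wholly within the cork mat (crop 155–265). The plate has sprung back and the bystanders are unmoved.

```bash
python3 -c "
from workcell import r
print(r.finish_job())"
```

```text
the job is handed in; nothing more can be done
None
```

I pressed the beaker onto the sprung plate until it was fully down, held it there at about 12 N for over two seconds, then set it mouth down within the cork mat; the job was handed in at about 23 s.

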